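# Feed one brass blank and nudge it onto the scale

## Task

Press the feeder's red plunger all the way down once, so that a single brass blank comes out onto the metal apron, and let the plunger spring back up. Then, with the fingertips, push that blank gently sideways along the apron onto the steel plate of the small scale, until it lies flat and wholly on the plate. Do not pinch or lift anything, keep the other blanks in the feeder, and leave the brass urn, bell and weight where they stand.

Things in the scene. Friction and masses are not known exactly. Their poses are not given: they have to be found in the camera images.
- feeder: Blue feeder for round brass blanks, fixed. Origin on the bench under the centre of its blank stack; +x is the way a blank comes out, z up. Flat aluminium top 30 mm above the bench, x -108 to 88, y -45 to 45 mm. The stack stands in a clear square tube, 44 mm wide (57 in y with its steel straps), top 78 mm above the bench. The plunger's blue block: x -100 to -50, y -30 to 30, top 75 mm above the bench.
- apron (a point): Point on the apron's top (30 mm above the bench), 47 mm along the feeder's +x from its origin: a fed blank stops with its centre here or up to 19 mm further out (at the lip). Apron: flat, from the tube (feeder x 22) to a 4 mm high stop lip (x 84 mm), open at both sides (y +-45 mm).
- plunger (a joint): How far the plunger is pressed, m: 0 up, 0.024 fully down (hard stop). It moves straight down and springs back by itself. It takes about 5 N at first, up to about 15 N with the blanks' friction. It drives a hidden slide twice as far, which pushes out the lowest blank; on its return the stack drops by one, and another press would feed a second blank.
- plunger_top (a point): Centre of the top face of the red round plunger cap, 36 mm diameter, 112 mm above the bench when up, 88 mm when fully down. Press here from above.
- blank0: The lowest brass blank, the one to be fed: a disc 36 mm diameter, 10 mm thick, about 86 g. Origin at the centre of its underside, z up.
- blank1: The second blank in the stack, same disc; to stay in the feeder (it drops down by one thickness).
- blank2: The top blank in the stack, same disc; to stay in the feeder.
- scale: Small white scale, fixed, against one side of the apron (left or right varies), gap 2 to 5 mm. Origin on the bench under the centre of its steel plate; axes parallel to the feeder's. The plate is 110 by 110 mm, no rim, top 28 mm above the bench, 2 mm lower than the apron. Beyond it at +x is a low yellow display panel with green windows, 17 mm high.
- tray: Green offcut tray, fixed, 110 by 110 mm, 18 mm high, on the other side of the apron from the scale; origin at the bench under its centre. Not for the blank.
- urn: Loose brass urn, 44 mm diameter, 68 mm tall, origin at the centre of its underside. To be left alone.
- bell: Loose brass hand bell with wooden handle, 44 mm diameter, 60 mm tall, origin at the centre of its underside. To be left alone.
- weight: Loose round brass weight with hexagonal knob, 56 mm diameter, 42 mm tall, origin at the centre of its underside. To be left alone.

How it is judged:
On the way, in this order (a step that is already met when the one before it is completed fails the run):
1. the plunger is pressed all the way down (at least 21 of 24 mm) (value of joint plunger above 0.021 m).
2. the plunger is back up and one blank lies on the apron or beside it, out of the tube (value of joint plunger below 0.004 m and x of blank0 in the frame of feeder above 0.04 m), for 0.1 s.
At the end, for the whole second after the job is handed in: The fed blank lies flat and still on the scale's plate, wholly on it (its centre within 37 mm of the plate's centre along each side); the plunger is up; the other two blanks sit in the feeder's tube, one place lower; urn, bell and weight are within 20 mm of where they stood (x of blank0 in the frame of scale between -0.037 and 0.037 m and y of blank0 in the frame of scale between -0.037 and 0.037 m and z of blank0 in the frame of scale between 0.026 and 0.03 m and angle between blank0's own z axis and vertical below 0.06 rad and linear speed of blank0 below 0.01 m/s and value of joint plunger below 0.004 m and horizontal distance between each of blank1, blank2 and feeder below 0.008 m and z of blank1 in the frame of feeder below 0.034 m and z of blank2 in the frame of feeder below 0.044 m and distance of each of urn, bell, weight from where it was at the start of the episode below 0.02 m); the robot touches nothing.
It fails at once if a second blank is pushed out of the feeder or taken from it (x of any of blank1, blank2 in the frame of feeder above 0.012 m or y of any of blank1, blank2 in the frame of feeder above 0.012 m or distance of any of blank1, blank2 from where it was at the start of the episode above 0.03 m).
It fails at once if the fed blank is lifted more than 8 mm above the apron, or tipped up (height (world z) of blank0 above 0.038 m or angle between blank0's own z axis and vertical above 0.4 rad).
It fails at once if the fed blank is pinched or pushed roughly (over 18 N from the fingers) (contact force between the fingers and blank0 above 18 N).
It fails at once if the urn, bell or weight is shifted over 20 mm or tipped (distance of any of urn, bell, weight from where it was at the start of the episode above 0.02 m or angle between any of urn, bell, weight's own z axis and vertical above 0.3 rad).
It also fails if it takes over 45 s, if anything falls off the work surface, if the arm or the gripper's body presses on something with over 40 N, if the wrist force passes 120 N, or if a joint passes its speed limit or range.

## Robot

A 6-joint arm with a two-finger parallel gripper is mounted at the origin on the work surface. World frame = base frame: x ahead of the robot, y to its left, z up, the work surface at z = 0. Lengths are in m, angles in rad, forces in N, time in s.
With the tool pointing down it reaches from about 0.275 to 0.875 m from the base axis. Payload 12.5 kg.
Tool frame: the origin (TCP) lies on the front face of the gripper's body, between the roots of the fingers; the fingertips stand 73 mm ahead of it and the grasp point (between the pads) lies 54 mm ahead of it; z points along the fingers, x is the direction in which the jaws open and shut, and the axes are right-handed (so a half turn about z gives the same grasp; the last joint's range is limited). The gripper opens to 85 mm and grips with 20 to 120 N. Pads are 22 mm wide; open, the fingers measure 114 mm over their backs; the gripper's body (76 mm by 85 mm) begins 54 mm behind the grasp point. The pads swing forward as they close: fully open they stand 13 mm farther back than shut.
Start: joints at [-1.35, 0.351, 1.652, -0, 1.139, -0.085], TCP at [0.166, -0.524, 0.304] pointing down, gripper open.
Joint ranges: [-2.75, 2.75], [-0.79, 2.1], [0.01, 2.65], [-1.57, 4.71], [0.07, 3.14], [-2.87, 2.87]. Speed limits (rad/s): [2.22, 2.22, 2.79, 3.14, 3.14, 3.14].

## Interface

Orientations are given as a unit quaternion [w, x, y, z].
In Python, from rig import r gives the robot as it stands. The module is installed in compiled form; this text tells all that it offers.
- The arm moves only by the tool send_rows, never from a script. Its arguments are lists of equal length, an entry for each row: "delta_pos": the shift along the tool's x, y, z in cm, a list of three; "spin": the turn about the tool's z in degrees. A call has 1 to 20 rows; each row shifts and turns the commanded pose from where the row before left it, along the tool's axes as they then stand; what a row does not reach is not made up. A row lasts 1/12 s, in which the tool goes at most 41.7 mm and 7.16 degrees, less where a joint would pass 70% of its speed; a pose out of reach is approached as far as the arm can. A call is refused whole if a number of a shift passes 4.17 or a number of a turn 7.16, either way. A call with a gripper value outside its range is refused whole. "jaw" is the finger opening in cm, from 0 to 8.54, set as the call begins (left out, the last holds). The fingers move at their own pace and stop on an object; "force" is the grip in N (left out, the last holds). Time passes only in rows, so rows that do not move let the fingers close. It gives the time, the measured TCP pose, the force and the opening at its end, in the units of the state.
- r.read_state(): the state, without advancing time (a new reading comes with each control period).
- r.read_camera(name): name is "side" or "top" or "wrist"; returns the picture (400x640x3 uint8, red, green, blue); there is no depth.
- r.get_calibration(name): a dict with "fx", "fy", "cx", "cy" (pixels), "extrinsics" (4x4, takes a point from world to camera coordinates). Camera axes: x right, y down, z forward; pixel columns grow to the right and rows downward; lengths in m; the calibration is good to about 2 mm. A picture is of the moment at which its call begins: read the wrist's pose just before it. get_calibration takes no time and is no camera call; for the wrist camera it gives the pose at the moment of the call.
- r.close_job(): hands the job in, once; it reports no verdict.
The state is a dict: "t": time; "q": joint angles; "joint_vel": joint speeds; "tau": joint torques, N m; "ee_pos": TCP position; "ee_rot": TCP orientation; "force": force on the tool from outside, world axes, zero at the start; "wrist_torque": the same for the moment, N m; "width": opening from 0.0 (shut) to 1.0 (fully open).
Only numpy, scipy, OpenCV 4.12 (cv2) and the standard library are available. Lean on these libraries where they do the work, as an engineer would, in place of code of your own. Each camera call takes 0.05 s, during which the arm holds its last target.

## Working session

There is one attempt and no reset: what is moved stays moved. The work goes in short steps, Python scripts to look and compute and a tool call to move; the robot and the scene stay as the last step left them, time stands still between calls to the robot, and variables do not carry over. Pictures are saved under pics/ and viewed, and the job is handed in when it is done.

Besides the shell and the picture viewer there is one more tool, called as name(argument=value, ...), one argument or row to a line, values as JSON. send_rows: Moves the arm, as the interface text tells. Its arguments: {"type":"object","properties":{"delta_pos":{"type":"array","items":{"type":"array","items":{"type":"number"}}},"spin":{"type":"array","items":{"type":"number"}},"jaw":{"type":"number"},"force":{"type":"number"}},"required":["delta_pos","spin"]}

```bash
mkdir -p pics
cat > h.py <<'E'
from rig import r
import numpy as np, cv2
def snap(n,f):
    c=r.get_calibration(n); im=r.read_camera(n); cv2.imwrite(f'pics/{f}.png',im[:,:,::-1]); return im,c
def ray(c,u,v,z):
    E=np.array(c['extrinsics']);R=E[:3,:3];t=E[:3,3]
    o=-R.T@t; d=R.T@np.array([(u-c['cx'])/c['fx'],(v-c['cy'])/c['fy'],1]); return o+d*(z-o[2])/d[2]
def proj(c,p):
    E=np.array(c['extrinsics']);q=E[:3,:3]@np.array(p)+E[:3,3];return np.array([c['fx']*q[0]/q[2]+c['cx'],c['fy']*q[1]/q[2]+c['cy']])
E
python3 - <<'E'
from h import *
print(r.read_state())
for n in('top','side','wrist'):
    im,c=snap(n,n+'0'); E=np.array(c['extrinsics']); print(n,c['fx'],-E[:3,:3].T@E[:3,3])
E
```

```text
{'t': 0.0, 'q': array([-1.34961680e+00,  3.51286839e-01,  1.65242991e+00, -1.65340952e-05,
        1.13908538e+00, -8.46342219e-02]), 'joint_vel': array([-0.00107738, -0.00065182, -0.00014756, -0.00036103, -0.00059539,
       -0.00160053]), 'tau': array([ 1.68467261e-03, -5.06099331e+01, -2.91406971e+01,  1.51268148e-05,
        4.48217339e-03,  1.23294339e-05]), 'ee_pos': array([ 0.16553809, -0.52424136,  0.30332844]), 'ee_rot': array([-3.91788473e-04,  8.06559173e-01, -5.91153055e-01, -4.60722811e-04]), 'force': array([ 0.78478533, -0.1972364 , -0.87890074]), 'wrist_torque': array([ 0.00622181, -0.01889399,  0.00143265]), 'width': 1.0005279203596}
top 386.10523450694035 [0.56774507 0.00135782 0.7700673 ]
side 428.52799012589537 [0.36969111 0.41120817 0.61064785]
wrist 297.33150050769933 [ 0.23533893 -0.50152669  0.37329464]
```

View pics/top0.png

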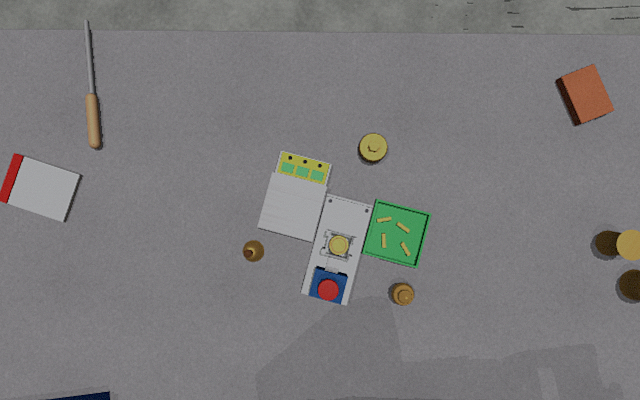

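View pics/side0.png

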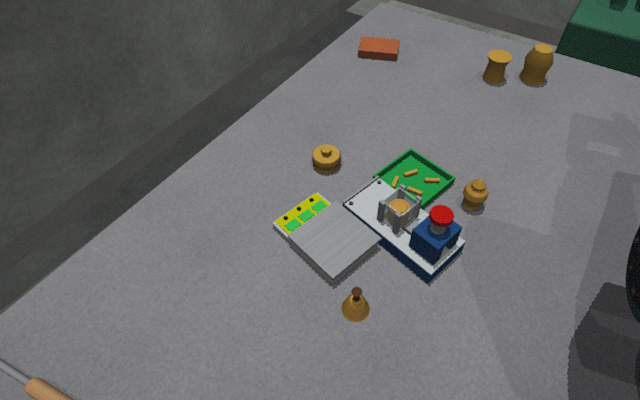

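The top view shows the red cap at about (328,289), the tube at (339,245), the scale plate at (293,207) left of the apron, the tray at (397,233), the bell at (253,251), the urn at (403,294) and the weight at (373,148). I'll measure these next.

Run:
```python
from h import *
im,c=snap('top','top1'); im2,c2=snap('side','side1')
def cen(m):
    n,l,s,ce=cv2.connectedComponentsWithStats(m.astype(np.uint8)); i=1+np.argmax(s[1:,4]); return ce[i],s[i],(l==i).astype(np.uint8)
def masks(im,reg=None):
    I=im.astype(int);R,G,B=I[...,0],I[...,1],I[...,2]
    return dict(red=(R>120)&(G<60)&(B<60), blue=(B>70)&(R<50)&(B>1.6*G), green=(G>90)&(R<80)&(B<110),yel=(R>150)&(G>140)&(B<90))
m=masks(im); m['red'][:, :250]=0; m['red'][:,400:]=0;m['yel'][:,340:]=0
m2=masks(im2)
for k in('red','green','yel','blue'):
    mm=m[k].copy(); 
    if k=='blue': mm[380:]=0
    ce,s,l=cen(mm); print(k,ce,s)
    if k!='red':
        cn=max(cv2.findContours(l,0,2)[0],key=cv2.contourArea); rc=cv2.minAreaRect(cn);b=cv2.boxPoints(rc)
        z=dict(green=.018,yel=.017,blue=.075)[k]
        P=np.array([ray(c,*p,z)[:2] for p in b]); print(' box',P.round(4).tolist(),'cen',P.mean(0).round(4),'ang',[round(float(np.degrees(np.arctan2(*(P[(i+1)%4]-P[i])[::-1]))),1) for i in range(4)])
    else: print(' cap top', ray(c,*ce,.112))
ce,s,l=cen(m2['red']);print('side red',ce,s)
# plate
g=im[150:260,250:340]; cv2.imwrite('pics/crop.png',cv2.resize(im[140:320,240:440,::-1],None,fx=4,fy=4,interpolation=cv2.INTER_CUBIC)[:600,:800])
cv2.imwrite('pics/crop2.png',cv2.resize(im2[140:290,260:480,::-1],None,fx=3.6,fy=3.6,interpolation=cv2.INTER_CUBIC)[:600,:800])
```

```text
red [327.65217391 289.60559006] [318 280  20  20 322]
 cap top [ 0.44854701 -0.00203331  0.112     ]
green [395.73168989 233.48410146] [ 362  199   69   69 2799]
 box [[0.5019, -0.0669], [0.6088, -0.0937], [0.5823, -0.2007], [0.4759, -0.1734]] cen [ 0.5422 -0.1337] ang [-14.1, -103.9, 165.6, 76.3]
yel [303.56513761 165.76330275] [278 152  51  32 545]
 box [[0.6592, 0.1001], [0.6983, 0.0908], [0.6756, -0.0006], [0.6368, 0.0089]] cen [0.6675 0.0498] ang [-13.4, -103.9, 166.3, 76.2]
blue [327.93693694 283.21171171] [309 268  38  36 444]
 box [[0.4322, 0.0313], [0.4798, 0.0195], [0.4661, -0.0366], [0.4187, -0.0246]] cen [ 0.4492 -0.0026] ang [-14.0, -103.7, 165.8, 76.4]
side red [441.37160121 213.97280967] [430 205  24  19 331]
```

View pics/crop.png

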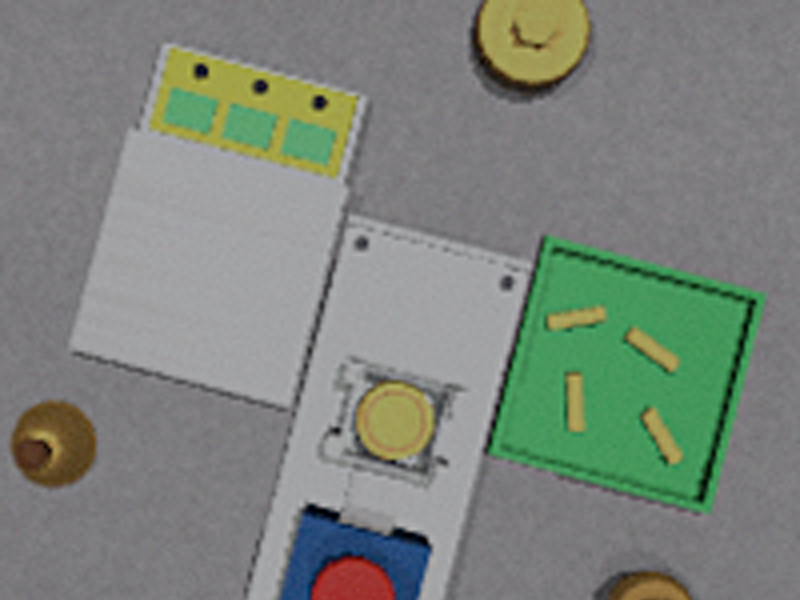

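View pics/crop2.png

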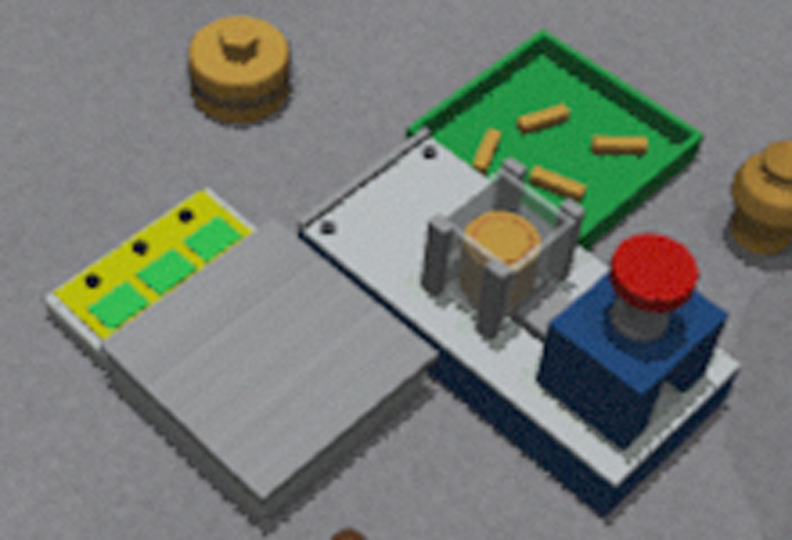

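```bash
cat >> h.py <<'E'
YAW=np.radians(-13.9); FX=np.array([np.cos(YAW),np.sin(YAW)]); FY=np.array([-np.sin(YAW),np.cos(YAW)])
E
python3 - <<'E'
from h import *
c=r.get_calibration('top'); c2=r.get_calibration('side')
P=np.array([ray(c,240+(x+.5)/4-.5,140+(y+.5)/4-.5,.028)[:2] for x,y in[(136,128),(350,182),(290,408),(72,350)]])
print('plate',P.round(4).tolist(),P.mean(0),[np.linalg.norm(P[i]-P[i-1]).round(4) for i in range(4)])
print('tube blank',ray(c,338.4,244.9,.06))
cap=np.array([.4485,-.002]); o=cap+.075*FX; print('origin',o,'apron',o+.047*FX,o+.066*FX)
d=P.mean(0)-o; print('scale in feeder',d@FX,d@FY)
g=np.array([.5422,-.1337])-o; print('tray in feeder',g@FX,g@FY)
# lip corners in top crop
for x,y in[(350,216),(530,268)]:
    q=ray(c,240+x/4,140+y/4,.034)[:2]-o; print('lip',q@FX,q@FY)
# side check
print('cap side',ray(c2,441.4,212.5,.112), 'pred px',proj(c2,[*cap,.112]))
for nm,u,v,z in[('bell',252,251,.03),('urn',403,294,.05),('weight',373,148,.03)]:
    q=ray(c,u,v,z)[:2]-o; print(nm,q@FX,q@FY)
s=r.read_state();print(s['ee_pos'],s['t'])
E
```

```text
plate [[0.6574, 0.1058], [0.6329, 0.0019], [0.5238, 0.0288], [0.5497, 0.1342]] [0.59093144 0.06770187] [np.float64(0.1114), np.float64(0.1068), np.float64(0.1123), np.float64(0.1085)]
tube blank [ 0.52065397 -0.02059522  0.06      ]
origin [ 0.52130374 -0.0200171 ] apron [ 0.56692741 -0.03130782] [ 0.58537102 -0.03587215]
scale in feeder 0.04651620232592779 0.10187678062489297
tray in feeder 0.0475941675181321 -0.10533399304372813
lip 0.086266291488092 0.04292520627637236
lip 0.08426812539679379 -0.04621511615710791
cap side [ 0.44749768 -0.00289248  0.112     ] pred px [440.5236675  212.60945795]
bell -0.05614463780299614 0.15456071732042848
urn -0.057427934202916295 -0.13906676870351298
weight 0.19479935276518323 -0.01893530657593845
[ 0.16557729 -0.52437132  0.30365245] 0.25
```

send_rows(
  delta_pos=[
    [-2.58,-2.67,0],
    [-2.58,-2.67,0],
    [-2.58,-2.67,0],
    [-2.58,-2.67,0],
    [-2.58,-2.67,0],
    [-2.58,-2.67,0],
    [-2.58,-2.67,0],
    [-2.58,-2.67,0],
    [-2.58,-2.67,0],
    [-2.58,-2.67,0],
    [-2.58,-2.67,0],
    [-2.58,-2.67,0],
    [-2.58,-2.67,0],
    [-2.58,-2.67,0],
    [-2.58,-2.67,0],
    [-2.58,-2.67,0],
  ],
  spin=[0,0,0,0,0,0,0,0,0,0,0,0,0,0,0,0],
  jaw=1.6,
  force=30,
)

```text
t: 1.58
ee_pos: [0.4492, -0.0003, 0.304]
ee_rot: [-0.0, 0.807, -0.591, 0.0]
force: [0.7, -0.1, -0.3]
width: 0.191
```

send_rows(
  delta_pos=[
    [0,0,0],
    [0,0,0],
    [0,0,0],
    [0,0,0],
    [0,0,0],
    [0,0,0],
    [0,0,0],
    [0,0,0],
    [0,0,0],
    [0,0,0],
  ],
  spin=[-6.5,-6.5,-6.5,-6.5,-6.5,-6.5,-6.5,-6.5,-6.5,0],
)

```text
t: 2.42
ee_pos: [0.4487, -0.0022, 0.3039]
ee_rot: [-0.0, 0.993, -0.119, -0.0]
force: [-0.9, -0.2, 0.2]
width: 0.19
```

```bash
cat > st.py <<'E'
from h import *
from scipy.spatial.transform import Rotation as Ro
s=r.read_state(); q=s['ee_rot']; R=Ro.from_quat([q[1],q[2],q[3],q[0]]).as_matrix()
O=np.array([.5213,-.0200]); d=s['ee_pos'][:2]-O
print('t',s['t'],'tcp',s['ee_pos'].round(4),'F',s['force'].round(1),'w',round(s['width'],3),'xaxis',np.degrees(np.arctan2(R[1,0],R[0,0])).round(2),'tilt',R[:,2].round(3),'feeder',(d@FX).round(4),(d@FY).round(4))
E
python3 st.py
python3 - <<'E'
from h import *
im,c=snap('wrist','w1')
im,c=snap('top','t2')
E
```

```text
t 2.4167 tcp [ 0.4487 -0.0022  0.3039] F [-0.9 -0.2  0.2] w 0.19 xaxis -13.69 tilt [-0.  0. -1.] feeder -0.0748 -0.0002
```

View pics/w1.png

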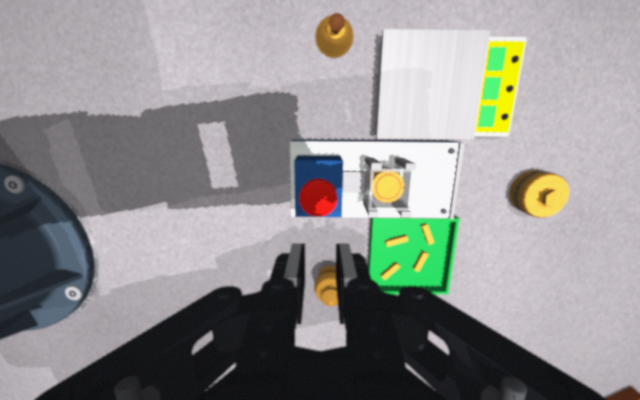

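The wrist view shows the cap at about (318,197), the tube's blank at (387,187) and the fingers parallel to the feeder's long axis.

Run:
```python
from h import *
c=r.get_calibration('wrist'); im=cv2.imread('pics/w1.png').astype(int)
m=(im[...,2]>120)&(im[...,1]<60)&(im[...,0]<60); m[:,400:]=0
ys,xs=np.nonzero(m); a=ray(c,xs.mean(),ys.mean(),.112); print(a,xs.mean(),ys.mean())
```

```text
[0.44744073 0.00104744 0.112     ] 317.6001936108422 197.4762826718296
```

send_rows(
  delta_pos=[
    [0,0,2.5],
    [0,0,2.5],
    [0,0,2.5],
    [0,0,2.0],
    [0,0,1.0],
    [0,0,0],
  ],
  spin=[0,0,0,0,0,0],
)

```text
t: 3.02
ee_pos: [0.448, -0.0021, 0.1973]
ee_rot: [0.0, 0.992, -0.123, -0.002]
force: [0.0, -0.1, -1.0]
width: 0.185
```

send_rows(
  delta_pos=[
    [0,0,0.4],
    [0,0,0.4],
    [0,0,0.4],
    [0,0,0.4],
    [0,0,0.4],
    [0,0,0],
  ],
  spin=[0,0,0,0,0,0],
)

```text
t: 3.52
ee_pos: [0.4491, -0.0022, 0.1791]
ee_rot: [-0.0, 0.993, -0.122, 0.001]
force: [-0.8, -0.0, 5.0]
width: 0.189
```

send_rows(
  delta_pos=[
    [0,0,0.3],
    [0,0,0.3],
    [0,0,0.3],
    [0,0,0.3],
    [0,0,0],
  ],
  spin=[0,0,0,0,0],
)

```text
t: 3.93
ee_pos: [0.4491, -0.0022, 0.1673]
ee_rot: [-0.0, 0.993, -0.122, 0.001]
force: [0.1, 0.1, 5.5]
width: 0.188
```

send_rows(
  delta_pos=[
    [0,0,0.2],
    [0,0,0.2],
    [0,0,0.1],
    [0,0,0],
  ],
  spin=[0,0,0,0],
)

```text
t: 4.27
ee_pos: [0.4491, -0.0022, 0.1624]
ee_rot: [-0.0, 0.993, -0.122, 0.001]
force: [-1.0, -0.6, 5.8]
width: 0.191
```

send_rows(
  delta_pos=[
    [0,0,0.1],
    [0,0,0.1],
    [0,0,0],
  ],
  spin=[0,0,0],
)

```text
t: 4.52
ee_pos: [0.4492, -0.0022, 0.1608]
ee_rot: [0.0, 0.993, -0.122, 0.001]
force: [-3.9, -0.3, 12.4]
width: 0.188
```

send_rows(
  delta_pos=[
    [0,0,0.1],
    [0,0,0.1],
    [0,0,0],
  ],
  spin=[0,0,0],
)

```text
t: 4.77
ee_pos: [0.4493, -0.0023, 0.1605]
ee_rot: [0.0, 0.993, -0.122, 0.001]
force: [-13.7, 0.7, 45.0]
width: 0.186
```

```bash
python3 st.py
python3 - <<'E'
from h import *
im,c=snap('side','s3')
cv2.imwrite('pics/s3c.png',cv2.resize(im[140:290,260:480,::-1],None,fx=3.6,fy=3.6,interpolation=cv2.INTER_CUBIC))
im,c=snap('wrist','w3')
E
```

```text
t 4.7667 tcp [ 0.4493 -0.0023  0.1605] F [-13.7   0.7  45. ] w 0.186 xaxis -13.98 tilt [ 0.002 -0.    -1.   ] feeder -0.0741 -0.0001
```

View pics/s3c.png

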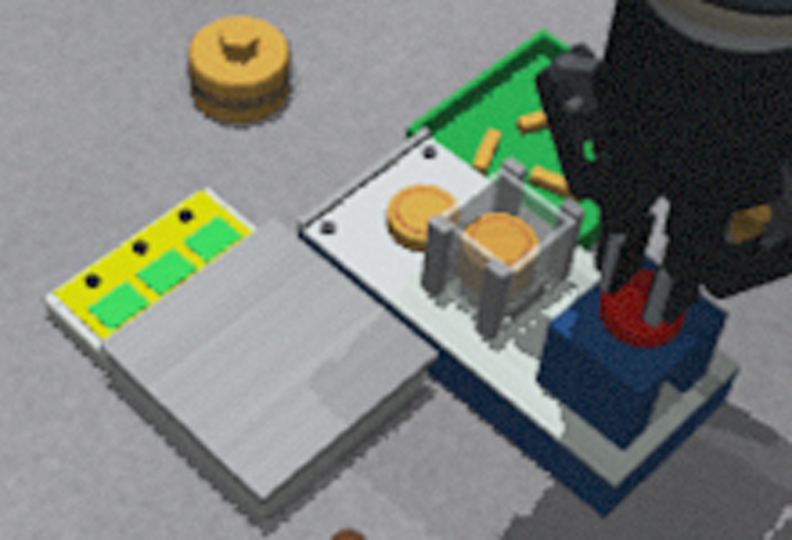

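View pics/w3.png

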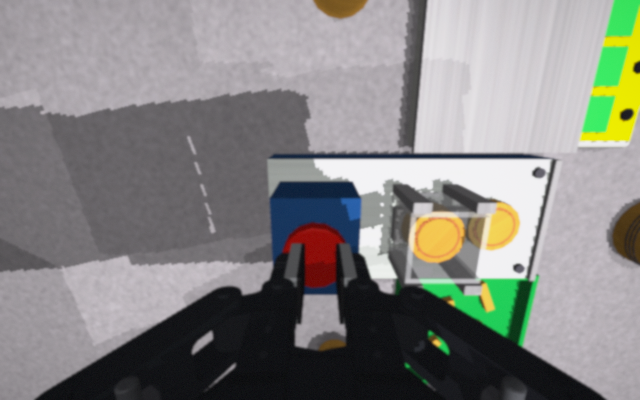

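The blank is out on the apron beside the tube and the plunger is at its hard stop (45 N, tip height 0.088). I'll lift off and look.

send_rows(
  delta_pos=[
    [0,0,-0.4],
    [0,0,-0.5],
    [0,0,-0.5],
    [0,0,-0.7],
    [0,0,-1.0],
    [0,0,-2.0],
    [0,0,-2.5],
    [0,0,-2.5],
    [0,0,0],
    [0,0,0],
  ],
  spin=[0,0,0,0,0,0,0,0,0,0],
)

```text
t: 5.7
ee_pos: [0.4488, -0.0022, 0.2601]
ee_rot: [-0.0, 0.993, -0.122, 0.001]
force: [0.4, 0.2, -0.5]
width: 0.186
```

send_rows(
  delta_pos=[
    [0,0,0],
    [0,0,0],
    [0,0,0],
    [0,0,0],
    [0,0,0],
    [0,0,0],
    [0,0,0],
    [0,0,0],
    [0,0,0],
    [0,0,0],
    [0,0,0],
    [0,0,0],
    [0,0,0],
    [0,0,0],
  ],
  spin=[6.92,6.92,6.92,6.92,6.92,6.92,6.92,6.92,6.92,6.92,6.92,6.92,6.92,0],
  jaw=0,
)

```text
t: 6.87
ee_pos: [0.4482, -0.0022, 0.2579]
ee_rot: [-0.001, -0.614, 0.789, 0.001]
force: [-0.4, -0.7, 0.3]
width: -0.003
```

```bash
python3 st.py
python3 - <<'E'
from h import *
im,c=snap('side','s4')
cv2.imwrite('pics/s4c.png',cv2.resize(im[140:290,260:480,::-1],None,fx=3.6,fy=3.6,interpolation=cv2.INTER_CUBIC))
im,c=snap('wrist','w4')
im,c=snap('top','t4')
cv2.imwrite('pics/t4c.png',cv2.resize(im[140:320,240:440,::-1],None,fx=4,fy=4,interpolation=cv2.INTER_CUBIC)[:600,:800])
E
```

```text
t 6.8667 tcp [ 0.4482 -0.0022  0.2579] F [-0.4 -0.7  0.3] w -0.003 xaxis -104.26 tilt [-0.002  0.    -1.   ] feeder -0.0753 -0.0003
```

View pics/s4c.png

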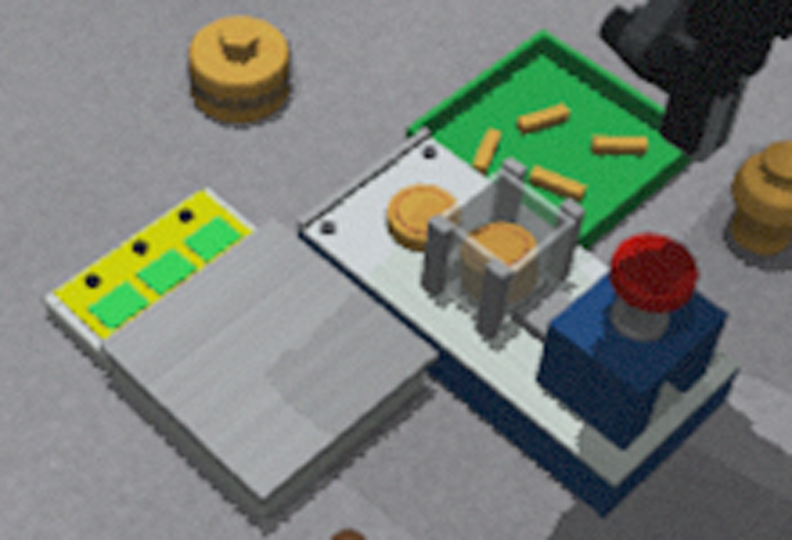

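View pics/w4.png

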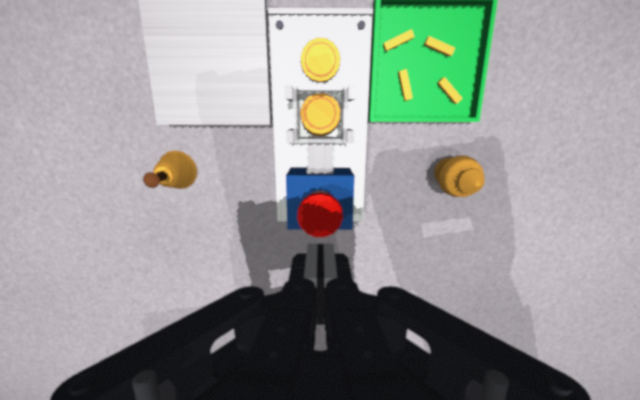

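View pics/t4c.png

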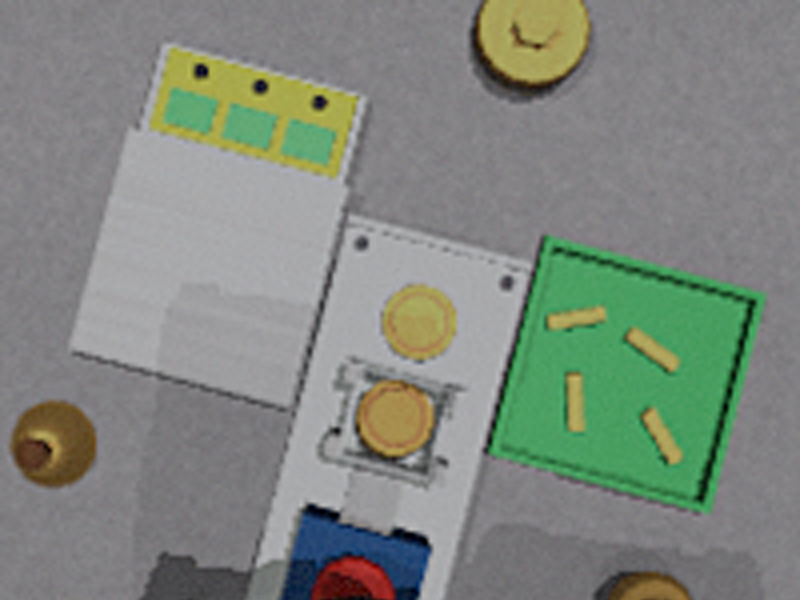

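The plunger is up, and the blank lies on the apron at crop pixel (419,321) with the stack still in the tube.

Run:
```python
from h import *
O=np.array([.5213,-.0200])
c=r.get_calibration('top')
b=ray(c,240+419.5/4-.4,140+321.5/4-.4,.04)[:2]; print('top',b,(b-O)@FX,(b-O)@FY)
c=r.get_calibration('wrist')
for u,v,z,n in[(320.5,59,.04,'blank'),(320.5,113,.05,'stack'),(320,214,.112,'cap')]:
    b=ray(c,u,v,z)[:2]; print(n,b,(b-O)@FX,(b-O)@FY)
```

```text
top [ 0.56639722 -0.03193101] 0.04664277566002496 -0.0007480077815730717
blank [ 0.56617225 -0.03005023] 0.04597258354129561 0.0010236489046793027
stack [ 0.52186066 -0.01922084] 0.00035706365690996107 0.0008910269242639567
cap [ 0.44962459 -0.00113847] -0.074107567511235 0.0010907517046083485
```

send_rows(
  delta_pos=[
    [1.25,-3.05,0],
    [1.25,-3.05,0],
    [1.25,-3.05,0],
    [1.25,-3.05,0],
    [0,0,3.0],
    [0,0,3.5],
    [0,0,3.5],
    [0,0,2.0],
    [0,0,1.0],
    [0,0,0],
  ],
  spin=[0,0,0,0,0,0,0,0,0,0],
)

```text
t: 7.85
ee_pos: [0.5542, -0.0799, 0.1269]
ee_rot: [-0.001, -0.617, 0.787, 0.001]
force: [-0.4, 0.4, -0.7]
width: 0.003
```

```bash
python3 st.py
python3 - <<'E'
from h import *
im,c=snap('side','s5')
cv2.imwrite('pics/s5c.png',cv2.resize(im[140:290,260:480,::-1],None,fx=3.6,fy=3.6,interpolation=cv2.INTER_CUBIC))
im,c=snap('wrist','w5')
E
```

```text
t 7.85 tcp [ 0.5542 -0.0799  0.1269] F [-0.4  0.4 -0.7] w 0.003 xaxis -103.82 tilt [-0.004  0.001 -1.   ] feeder 0.0463 -0.0503
```

View pics/s5c.png

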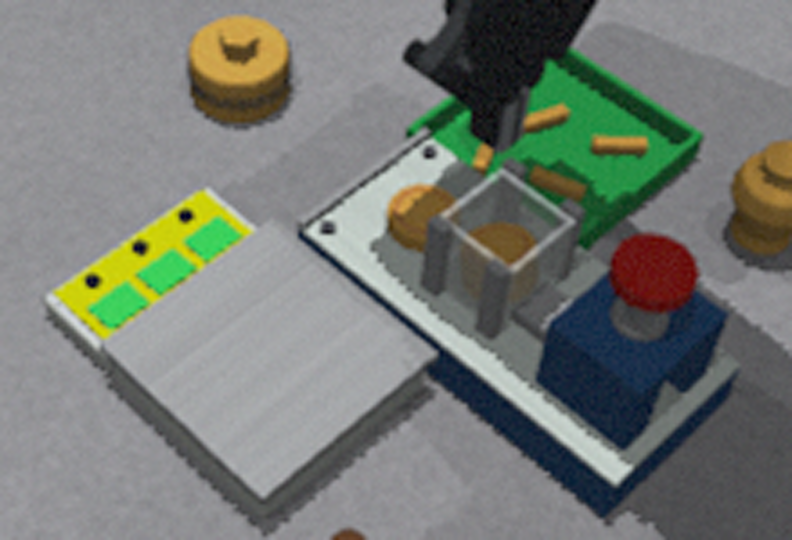

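View pics/w5.png

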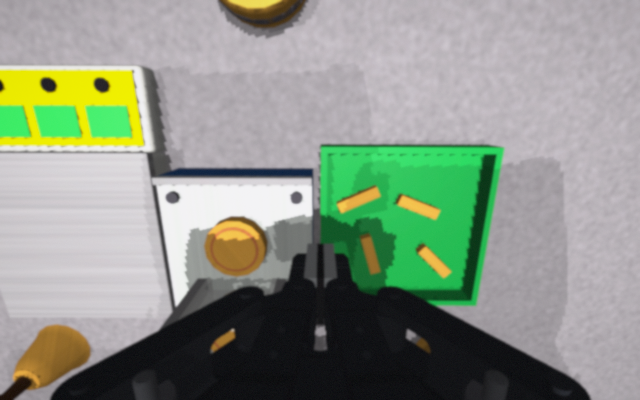

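send_rows(
  delta_pos=[
    [0,-0.15,0.7],
    [0,0,0.7],
    [0,0,0.5],
    [0,0,0],
    [-0.5,0,0],
    [-0.4,0,0],
    [-0.3,0,0],
    [-0.2,0,0],
    [-0.2,0,0],
    [-0.2,0,0],
    [-0.2,0,0],
    [0,0,0],
  ],
  spin=[0,0,0,0,0,0,0,0,0,0,0,0],
)

```text
t: 8.95
ee_pos: [0.5614, -0.0608, 0.1099]
ee_rot: [0.0, -0.616, 0.788, -0.0]
force: [-0.3, -0.2, -0.2]
width: -0.002
```

```bash
python3 st.py
python3 - <<'E'
from h import *
im,c=snap('wrist','w6')
E
```

```text
t 8.95 tcp [ 0.5614 -0.0608  0.1099] F [-0.3 -0.2 -0.2] w -0.002 xaxis -103.93 tilt [ 0.  0. -1.] feeder 0.0487 -0.0299
```

View pics/w6.png

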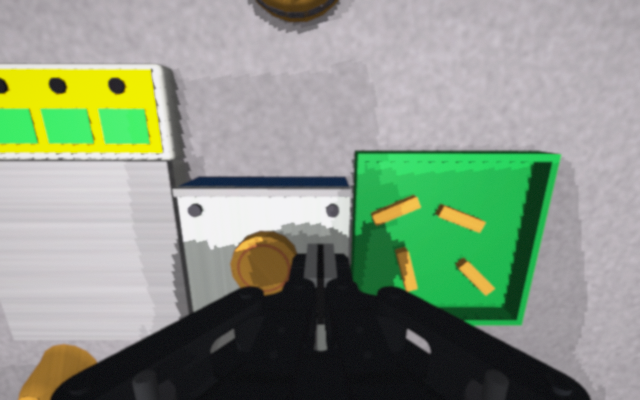

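send_rows(
  delta_pos=[
    [0,0,0.25],
    [-0.2,0,0],
    [-0.2,0,0],
    [-0.2,0,0],
    [-0.2,0,0],
    [-0.2,0,0],
    [-0.2,0,0],
    [-0.2,0,0],
    [-0.2,0,0],
    [-0.2,0,0],
    [-0.2,0,0],
    [0,0,0],
  ],
  spin=[0,0,0,0,0,0,0,0,0,0,0,0],
)

```text
t: 10.0
ee_pos: [0.5663, -0.0413, 0.1074]
ee_rot: [0.0, -0.616, 0.788, -0.0]
force: [-0.2, -0.6, 0.6]
width: 0.004
```

```bash
python3 st.py
python3 - <<'E'
from h import *
im,c=snap('wrist','w7')
im,c=snap('side','s7')
cv2.imwrite('pics/s7c.png',cv2.resize(im[140:290,260:480,::-1],None,fx=3.6,fy=3.6,interpolation=cv2.INTER_CUBIC))
E
```

```text
t 10.0 tcp [ 0.5663 -0.0413  0.1074] F [-0.2 -0.6  0.6] w 0.004 xaxis -103.92 tilt [ 0.  0. -1.] feeder 0.0488 -0.0099
```

View pics/w7.png

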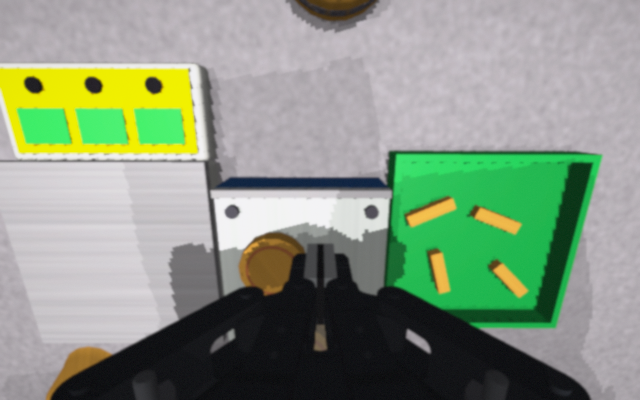

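View pics/s7c.png

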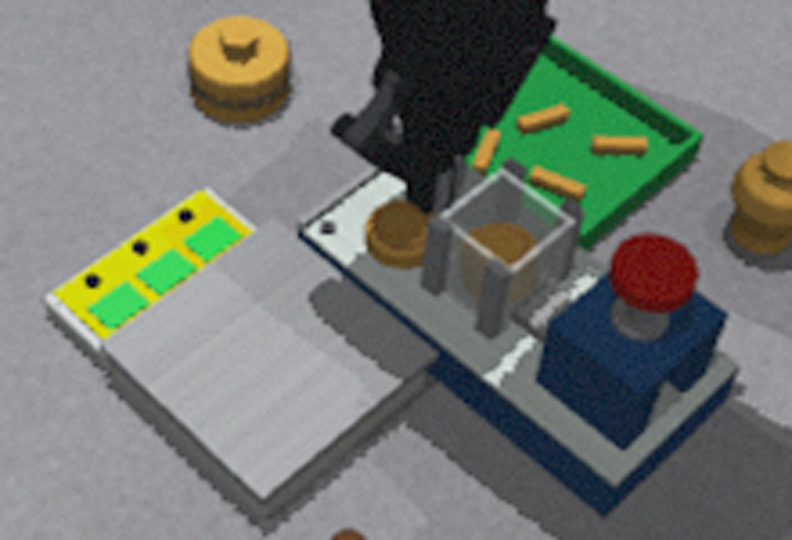

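The blank (centre near (271,264) in the wrist view) is moving ahead of the fingertips. I'll check its x position.

```bash
cat > bl.py <<'E'
from h import *
O=np.array([.5213,-.0200])
im,c=snap('side','sb'); 
h=cv2.cvtColor(im,cv2.COLOR_RGB2HSV)
m=((h[...,0]>8)&(h[...,0]<28)&(h[...,1]>110)).astype(np.uint8)
n,l,s,ce=cv2.connectedComponentsWithStats(m)
for i in range(1,n):
    if s[i,4]>40 and 270<ce[i][0]<470 and 140<ce[i][1]<300:
        x,y,w,hh=s[i,:4]; b=ray(c,*ce[i],.035)[:2]-O; print(ce[i].round(1),s[i].tolist(),'feeder xy',(b@FX).round(4),(b@FY).round(4))
E
python3 bl.py
python3 - <<'E'
from h import *
O=np.array([.5213,-.0200]);c=r.get_calibration('wrist'); b=ray(c,271,264,.04)[:2]-O;print(b@FX,b@FY)
E
```

```text
[326.  158.1] [313, 145, 27, 29, 618] feeder xy 0.1825 -0.0058
[410.3 172.5] [404, 169, 14, 8, 59] feeder xy 0.0482 -0.0938
[394.9 181.4] [392, 176, 7, 12, 44] feeder xy 0.0531 -0.0563
[431.6 179.9] [425, 178, 15, 5, 68] feeder xy 0.0098 -0.1078
[414.4 190.6] [408, 186, 14, 10, 69] feeder xy 0.0146 -0.0651
[370.1 204.6] [362, 196, 18, 18, 253] feeder xy 0.0463 0.0157
[399.7 206.3] [391, 202, 18, 11, 123] feeder xy 0.0089 -0.0188
0.04914083509460237 0.01611294993792686
```

send_rows(
  delta_pos=[
    [-0.2,0,0],
    [-0.2,0,0],
    [-0.2,0,0],
    [-0.2,0,0],
    [-0.2,0,0],
    [-0.2,0,0],
    [-0.2,0,0],
    [-0.2,0,0],
    [-0.2,0,0],
    [-0.2,0,0],
    [-0.2,0,0],
    [-0.2,0,0],
    [-0.2,0,0],
    [-0.2,0,0],
    [-0.2,0,0],
    [-0.2,0,0],
    [-0.2,0,0],
    [-0.2,0,0],
    [-0.2,0,0],
    [0,0,0],
  ],
  spin=[0,0,0,0,0,0,0,0,0,0,0,0,0,0,0,0,0,0,0,0],
)

```text
t: 11.82
ee_pos: [0.5754, -0.0044, 0.1074]
ee_rot: [0.0, -0.616, 0.788, 0.0]
force: [-0.1, -0.3, -0.4]
width: 0.001
```

```bash
python3 st.py; python3 bl.py
python3 - <<'E'
from h import *
im,c=snap('wrist','w8')
im=cv2.imread('pics/sb.png')
cv2.imwrite('pics/s8c.png',cv2.resize(im[140:290,260:480],None,fx=3.6,fy=3.6,interpolation=cv2.INTER_CUBIC))
E
```

```text
t 11.8167 tcp [ 0.5754 -0.0044  0.1074] F [-0.1 -0.3 -0.4] w 0.001 xaxis -103.93 tilt [-0.  0. -1.] feeder 0.0487 0.0282
[326.  158.2] [313, 145, 27, 29, 626] feeder xy 0.1823 -0.0056
[410.3 172.6] [404, 169, 14, 8, 61] feeder xy 0.0481 -0.0935
[394.8 181.4] [392, 176, 7, 12, 45] feeder xy 0.0531 -0.0562
[431.7 179.8] [425, 178, 15, 5, 66] feeder xy 0.0099 -0.108
[414.5 190.6] [408, 186, 14, 10, 67] feeder xy 0.0145 -0.0653
[399.7 206.4] [391, 202, 17, 11, 113] feeder xy 0.0088 -0.0187
[355.6 217.1] [346, 208, 21, 19, 315] feeder xy 0.0444 0.0531
```

View pics/w8.png

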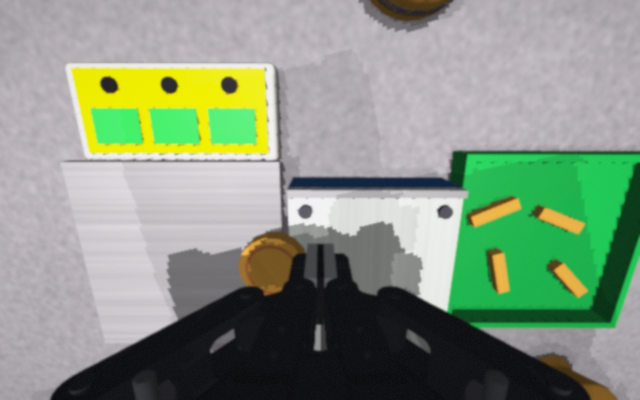

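View pics/s8c.png

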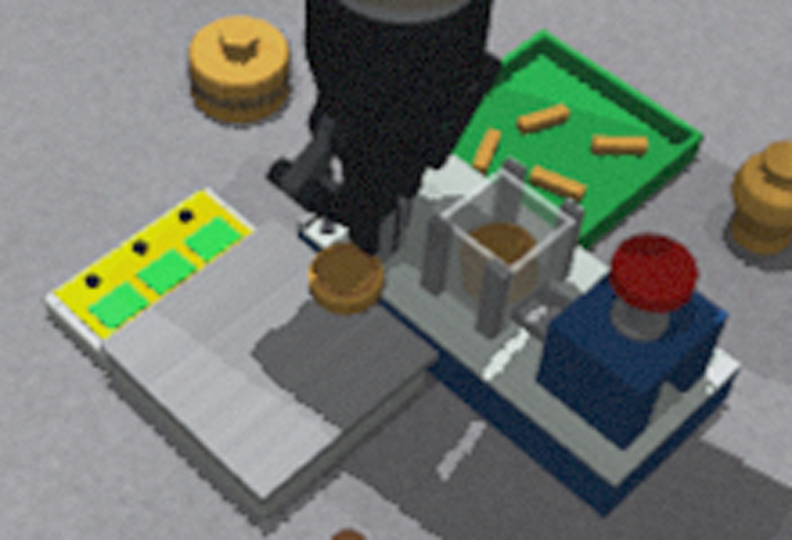

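send_rows(
  delta_pos=[
    [-0.2,0,0],
    [-0.2,0,0],
    [-0.2,0,0],
    [-0.2,0,0],
    [-0.2,0,0],
    [-0.2,0,0],
    [-0.2,0,0],
    [-0.2,0,0],
    [-0.2,0,0],
    [-0.2,0,0],
    [-0.2,0,0],
    [-0.2,0,0],
    [-0.2,0,0],
    [-0.2,0,0],
    [-0.2,0,0],
    [-0.2,0,0],
    [-0.2,0,0],
    [-0.2,0,0],
    [-0.2,0,0],
    [0,0,0],
  ],
  spin=[0,0,0,0,0,0,0,0,0,0,0,0,0,0,0,0,0,0,0,0],
)

```text
t: 13.58
ee_pos: [0.5845, 0.0325, 0.1074]
ee_rot: [0.0, -0.616, 0.788, 0.0]
force: [0.3, 0.2, -0.0]
width: 0.0
```

```bash
python3 st.py; python3 bl.py
python3 - <<'E'
from h import *
im,c=snap('wrist','w9')
im=cv2.imread('pics/sb.png')
cv2.imwrite('pics/s9c.png',cv2.resize(im[140:290,260:480],None,fx=3.6,fy=3.6,interpolation=cv2.INTER_CUBIC))
E
```

```text
t 13.5833 tcp [0.5845 0.0325 0.1074] F [ 0.3  0.2 -0. ] w 0.0 xaxis -103.93 tilt [ 0.  0. -1.] feeder 0.0488 0.0661
[319.8 156.2] [313, 145, 13, 24, 255] feeder xy 0.1945 -0.0006
[320.4 170.3] [313, 166, 15, 8, 47] feeder xy 0.166 0.0235
[410.2 172.6] [404, 169, 14, 8, 58] feeder xy 0.0482 -0.0934
[394.8 181.4] [392, 176, 7, 12, 45] feeder xy 0.0531 -0.0562
[431.7 179.9] [425, 178, 15, 5, 69] feeder xy 0.0096 -0.1079
[414.5 190.5] [408, 186, 14, 10, 66] feeder xy 0.0146 -0.0653
[399.8 206.3] [391, 202, 18, 11, 129] feeder xy 0.0087 -0.0189
[339.6 230. ] [330, 220, 21, 20, 327] feeder xy 0.0437 0.0914
```

View pics/s9c.png

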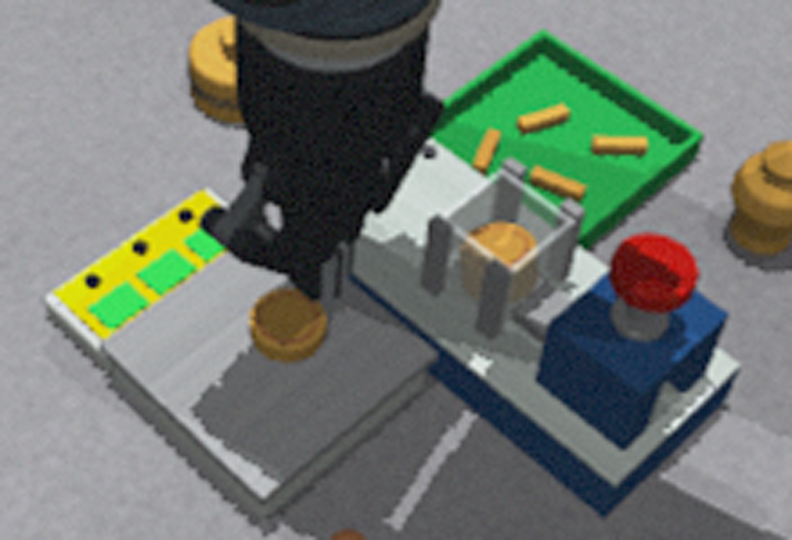

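The blank is on the plate at about y = 92 mm, and I want it near 101. I'll push about 9 mm more, back off and rise.

send_rows(
  delta_pos=[
    [-0.2,0,0],
    [-0.2,0,0],
    [-0.2,0,0],
    [-0.2,0,0],
    [-0.1,0,0],
    [0,0,0],
    [0.3,0,0],
    [0.7,0,0],
    [1.0,0,0],
    [0,0,0],
    [0,0,-2.0],
    [0,0,-4.0],
    [0,0,-4.0],
    [2.0,0,-2.0],
    [4.0,0,0],
    [4.0,0,0],
    [4.0,0,0],
    [4.0,0,0],
    [0,0,0],
  ],
  spin=[0,0,0,0,0,0,0,0,0,0,0,0,0,0,0,0,0,0,0],
)

```text
t: 15.27
ee_pos: [0.5368, -0.159, 0.2276]
ee_rot: [-0.0, -0.614, 0.789, -0.001]
force: [0.1, 0.5, -0.5]
width: -0.0
```

```bash
python3 st.py; python3 bl.py
python3 - <<'E'
from h import *
im=cv2.imread('pics/sb.png')
cv2.imwrite('pics/s10c.png',cv2.resize(im[140:290,260:480],None,fx=3.6,fy=3.6,interpolation=cv2.INTER_CUBIC))
im,c=snap('top','t10')
cv2.imwrite('pics/t10c.png',cv2.resize(im[140:320,240:440,::-1],None,fx=4,fy=4,interpolation=cv2.INTER_CUBIC)[:600,:800])
E
```

```text
t 15.2667 tcp [ 0.5368 -0.159   0.2276] F [ 0.1  0.5 -0.5] w -0.0 xaxis -104.22 tilt [ 0.    -0.001 -1.   ] feeder 0.0485 -0.1312
[326.  158.2] [313, 145, 27, 29, 626] feeder xy 0.1823 -0.0055
[410.2 172.6] [404, 169, 14, 8, 59] feeder xy 0.0483 -0.0935
[394.9 181.3] [392, 176, 7, 12, 45] feeder xy 0.0532 -0.0566
[432.  179.7] [425, 178, 15, 5, 62] feeder xy 0.0097 -0.1087
[414.6 190.7] [408, 187, 14, 9, 63] feeder xy 0.0143 -0.0652
[399.9 206.4] [391, 202, 18, 12, 133] feeder xy 0.0085 -0.0189
[335.6 232.9] [326, 223, 21, 21, 341] feeder xy 0.0438 0.1002
```

View pics/s10c.png

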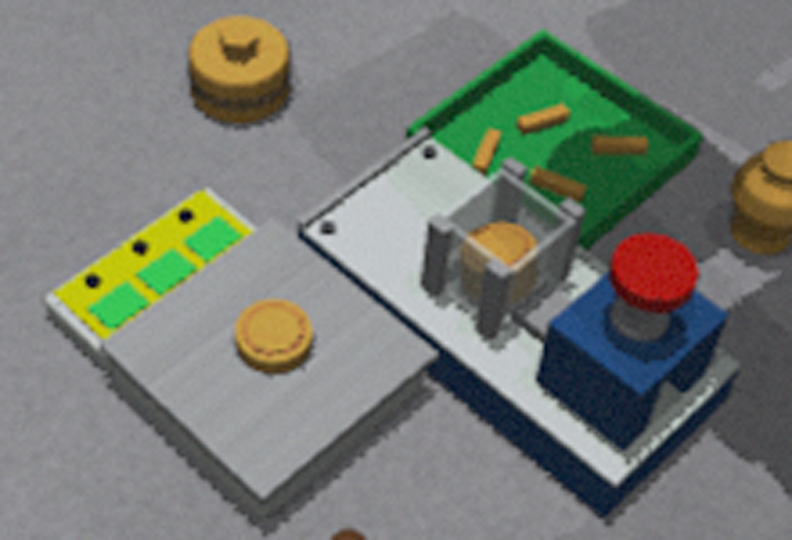

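View pics/t10c.png

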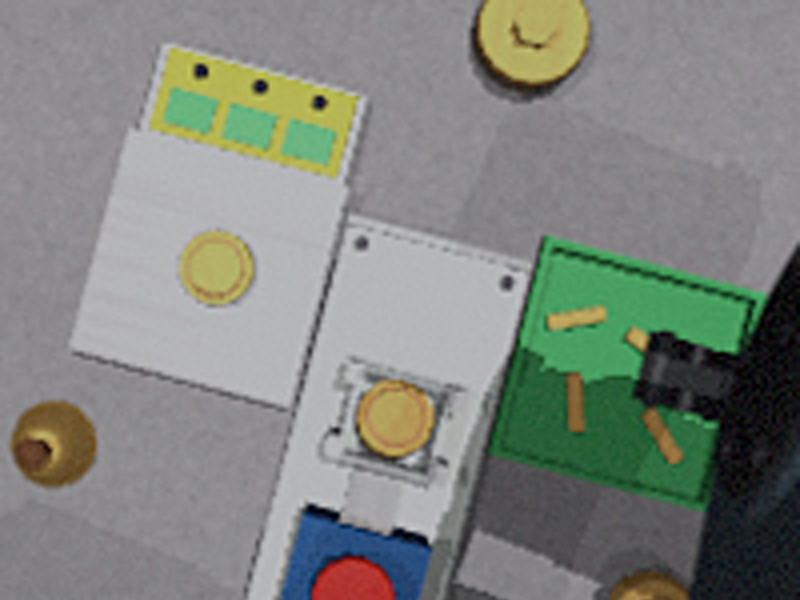

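The blank lies flat near the plate's centre, at crop pixel (217,267). The plunger is up, the stack is in the tube, and the arm is clear at a tip height of about 0.155.

```bash
python3 -c "
from rig import r
print(r.close_job())"
```

```text
the job is handed in; nothing more can be done
None
```

I pressed the plunger once to its hard stop (45 N on the wrist, fingertips at the 88 mm stop height) and one blank came out. I then pushed it with the closed fingertips about 100 mm along the apron onto the scale plate, backed off, raised the arm clear and handed the job in at about 15 s. Handing in reports no verdict.

- **Blank:** the last top and side pictures show it lying flat, about 3 mm from the plate's centre in each direction by my measurement; the limit is 37 mm.
- **Feeder:** the plunger is up and the two remaining blanks appear as one stack in the tube. I judged their lower position by eye only.
- **Other objects:** the weight and bell look unmoved. The urn shows no shift but was only partly in view in the last pictures. Nothing came near any of them.
- **Forces:** the wrist force readings between pushes were below about 1 N; the force during the pushes themselves was not read.
- **Disagreement:** the camera views differed by 1 to 3 mm, well within the tolerances.

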